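Close and latch the sample reader

ROBOT

A 6-joint arm with a two-finger parallel gripper is mounted at the origin on the work surface. World frame = base frame: x ahead of the robot, y to its left, z up, the work surface at z = 0. Lengths are in m, angles in rad, forces in N, time in s.
With the tool pointing down it reaches from about 0.35 to 0.95 m from the base axis. Payload 17.4 kg.
Tool frame: the origin (TCP) lies midway between the tips of the shut fingers; the grasp point (between the pads) lies 19 mm behind it (arm.hold_point_z is the distance from the TCP to the grasp point, in m); z points along the fingers, y is the line along which they close (so a half turn about z gives the same grasp; the last joint's range is limited). The gripper opens to 93 mm and grips with 3 to 60 N. Pads are 15 mm wide; open, the fingers measure 128 mm over their backs; the gripper's body (75 mm by 188 mm) begins 65 mm behind the grasp point.
Start: joints at [1.101, 0.116, 1.442, -0, 1.584, -0.038], TCP at [0.283, 0.613, 0.219] pointing down, gripper open.
Joint ranges: [-2.83, 2.83], [-0.83, 2.19], [0.07, 2.5], [-1.14, 4.28], [0.01, 3], [-2.97, 2.97]. Speed limits (rad/s): [1.89, 1.89, 2.22, 3.14, 3.14, 3.14].

INTERFACE

Orientations are given as a rotation vector (axis times angle).
In Python, from cell import arm, imaging, order gives the robot as it stands.
- The arm moves only by the tool step_arm, never from a script. Its argument "motion" is a list that holds one entry, the list of rows, each a list of 7 numbers: the shift along the tool's x, y, z in mm, then the turn, a rotation vector about the tool's x, y, z in degrees, then the closure, from 0 (fully open) to 1 (shut). A call has 1 to 5 rows; each row shifts and turns the commanded pose from where the row before left it, along the tool's axes as they then stand; what a row does not reach is not made up. A row lasts 1/8 s, in which the tool goes at most 62.5 mm and 10.7 degrees, less where a joint would pass 70% of its speed; a pose out of reach is approached as far as the arm can. A call is refused whole if a number of a shift passes 62.5 or a number of a turn 10.7, either way. A call with a gripper value outside its range is refused whole. The fingers move at their own pace and stop on an object; the grip force is fixed at half the most. Time passes only in rows, so rows that do not move let the fingers close. It gives the time, the measured TCP pose, the force, the opening and the grip force at its end, in the units of the state.
- arm.read_state(): the state, without advancing time (a new reading comes with each control period).
- imaging.camera(name): name is "side" or "top"; returns a dict with "pixels" (400x640x3 uint8, red, green, blue), "fx", "fy", "cx", "cy" (pixels), "distortion" ([k1, k2, p1, p2, k3] as OpenCV has them; the pictures are not rectified), "R" (3x3) and "t" (3): a world point X has camera coordinates R X + t. Camera axes: x right, y down, z forward; pixel columns grow to the right and rows downward; lengths in m; the calibration is good to about 2 mm. A picture is of the moment at which its call begins. There is no depth.
- order.close_job(): hands the job in; it is judged then, once.
The state is a dict: "time_s": time; "joints": joint angles; "qd": joint speeds; "tau": joint torques, N m; "tool_pos": TCP position; "tool_rot": TCP orientation; "ft_force": force on the tool from outside, world axes, zero at the start; "moment": the same for the moment, N m; "opening": opening from 0.0 (shut) to 1.0 (fully open); "grasp_force": force on a finger pad.
Only numpy, scipy, OpenCV 4.12 (cv2) and the standard library are available. Lean on these libraries where they do the work, as an engineer would, in place of code of your own. Each camera call takes 0.05 s, during which the arm holds its last target. There are 200 camera calls.

TASK

Get the sample reader ready to run: first swing its lid fully shut, then swing the wire loop of the draw latch over so that it drops behind the hook on the lid, and then press the orange lever down over centre until it lies fully home and holds the lid tight. Leave the jar, the bottle and the kit box standing where they are.

Things in the scene. Friction and masses are not known exactly. Their poses are not given: they have to be found in the camera images.
- reader: sample reader: a white wedge-shaped bench instrument, 170 mm wide (y), fixed. Origin on the table straight below the latch; the housing reaches from x -61 mm to 143 mm, its low front towards -x. Its top deck slopes at 35 deg, rising from 35 mm at the front to 178 mm at the back
- latch_pivot (a point): the lever's pivot, on the middle line of the reader, 20 mm off the deck, about 94 mm above the table; fixed. Its axes are the deck's: x up the slope, y across it (level), z out of the deck. The deck runs 75 mm down and 175 mm up the slope from here. Lid, lever and loop all turn about lines along this y
- lid (a joint): lid angle, rad: 0 shut flat on the deck, grows as its lower edge rises about the hinge at the top of the slope; starts 0.5 to 0.8, limit 1.3. The stiff hinge keeps it where it is left; 2 to 6 N at the handle moves it
- lid_hinge (a point): middle of the lid's hinge line, on the deck, 165 mm up the slope from the pivot; fixed, axes as the pivot's. The teal lid with a clear window is 150 mm wide and 10 mm thick and runs 120 mm from the hinge down the slope
- lid_handle (a point): centre of the lid's handle: a round bar 12 mm thick along y, 92 mm clear between its legs, 92 mm from the hinge line (35 mm along the lid, 85 mm off its underside). Turns with the lid. With the lid shut it hangs over the hook, about 95 mm above it: the gripper then reaches the hook only tilted, leaning back down the slope, about square to the deck
- keeper_foot (a point): the hook (keeper) on the lid's lower edge: dark steel, 14 mm wide, 13 mm tall, with a lip 3 mm thick that overhangs 4.5 mm towards +x (up the slope). This point: foot of its far (+x) face, on the lid's top; with the lid shut 52 mm up the slope from the pivot and 10 mm off the deck. Axes turn with the lid
- keeper (a joint): how far the spring-loaded hook is drawn down the slope by the loop, m: 0 free, about 0.0025 when latched (8 N per mm, limit 0.006)
- lever (a joint): lever angle, rad: 0 pressed home, flat along the deck and pointing down the slope; grows as it swings up and over towards the lid, limit 2.1; starts 1.70 to 1.90, standing out of the deck. Stays where it is left. With the loop hooked it pulls tight below about 1.1 (some 5 N at its end) and snaps home by itself below about 0.25
- lever_end (a point): middle of the free end of the orange lever, on the face to press: it looks up the slope while the lever stands, up when it is home. The lever is a plate 26 mm wide and 4 mm thick, 52 mm from pivot to end, this face 5 mm off the pivot. Home, it lies 52 mm down the slope from the pivot and 25 mm off the deck
- loop_hinge (a point): where the wire loop is hinged in the lever: 18 mm from the pivot towards the lever's end, and 4 mm below the pivot when home. Moves with the lever
- loop_bar (a point): centre of the wire loop's cross bar, which must catch behind the hook: steel, 5 mm thick, 39 mm wide along y, 70 mm from the loop's hinge; side rods pass either side of the lever. It starts 30 to 40 mm above the lever's end. While the lever stands (over 1.6 rad) the loop, laid on the lid, has the bar's centre some 13 mm beyond the hook's far face
- loop (a joint): loop angle, rad; this minus the lever angle is the loop's angle above the deck (0 flat, pointing up the slope; 1.57 square to the deck). Starts 2.98 to 3.13, grows away from the lid. Light friction keeps it up; below about 0.3 rad above the deck it falls on the lid, beyond 1.5 it falls back
- jar_mid (a point): centre of a loose white jar with an orange cap, 48 mm across, 65 mm tall, beside the reader: bystander
- bottle_mid (a point): centre of a loose white bottle with a blue cap, 40 mm across, 95 mm tall, beside the reader: bystander
- kit_mid (a point): centre of a loose white and teal kit box, 50 x 70 x 60 mm, beside the reader: bystander

How it is judged:
By the outcome, as a careful person would: the job done as asked, in the order asked, and still so for the second after the job is handed in, with the robot touching nothing.
It also fails if it takes over 53 s, if anything falls off the work surface, if the arm or the gripper's body presses on something with over 40 N, if the wrist force passes 120 N, or if a joint passes its speed limit or range.

## Working session

There is one attempt and no reset: what is moved stays moved. The work goes in short steps, Python scripts to look and compute and a tool call to move; the robot and the scene stay as the last step left them, time stands still between calls to the robot, and variables do not carry over. Pictures are saved under pics/ and viewed, at most 13 in all, crops included, and the job is handed in when it is done.

Besides the shell and the picture viewer there is one more tool, called by a JSON object that holds its "api" and its "payload". step_arm: Moves the arm, as the interface text tells. Its arguments: {"type":"object","properties":{"motion":{"type":"array"}},"required":["motion"]}

```bash
mkdir -p pics; ls; python3 - <<'E'
from cell import arm, imaging
import cv2
s=arm.read_state();print(s)
for n in("side","top"):
    c=imaging.camera(n);cv2.imwrite(f"pics/{n}0.png",c["pixels"][:,:,::-1])
    print({k:v for k,v in c.items() if k!="pixels"})
E
```

```text
pics
{'time_s': 0.0, 'joints': array([ 1.10119959e+00,  1.16502364e-01,  1.44227594e+00,  2.14674326e-05,
        1.58401143e+00, -3.78482114e-02]), 'qd': array([-0.00064539, -0.00040777,  0.00087538, -0.00022552, -0.00036381,
       -0.00056413]), 'tau': array([ 1.45326605e-03, -7.21230125e+01, -6.22628260e+01,  7.81328115e-02,
        2.33015564e-02, -4.80692154e-05]), 'tool_pos': array([0.2823963 , 0.61285582, 0.21788751]), 'tool_rot': array([-6.72864457e-01, -3.06836049e+00,  1.81152399e-03]), 'ft_force': array([-0.12677802,  0.30760997,  0.3455831 ]), 'moment': array([-0.0575841 ,  0.00910799,  0.03420552]), 'grasp_force': 0.0, 'opening': 1.0019602090349238}
{'fx': 481.5609499170022, 'fy': 481.5609499170022, 'cx': 314.8477000879715, 'cy': 203.57918802308743, 'distortion': array([0.03585383, 0.        , 0.        , 0.        , 0.        ]), 'R': array([[ 0.87167799, -0.49000042, -0.00877937],
       [-0.23934179, -0.41000387, -0.88012064],
       [ 0.42765991,  0.76928305, -0.47466892]]), 't': array([-0.54012377,  0.29493705,  0.81129014])}
{'fx': 488.3370057061502, 'fy': 488.3370057061502, 'cx': 322.63877654532376, 'cy': 203.14256212971478, 'distortion': array([-0.06071172,  0.        ,  0.        ,  0.        ,  0.        ]), 'R': array([[-0.02273258, -0.99961116, -0.01614812],
       [-0.99718648,  0.02382559, -0.07107365],
       [ 0.07143075,  0.01448699, -0.99734035]]), 't': array([0.02387184, 0.60942714, 1.13299682])}
```

View pics/side0.png

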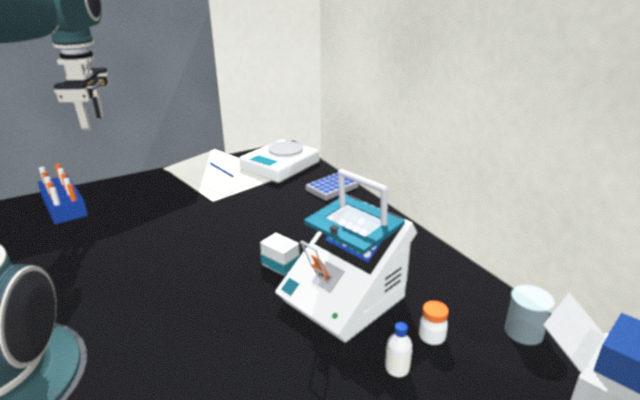

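View pics/top0.png

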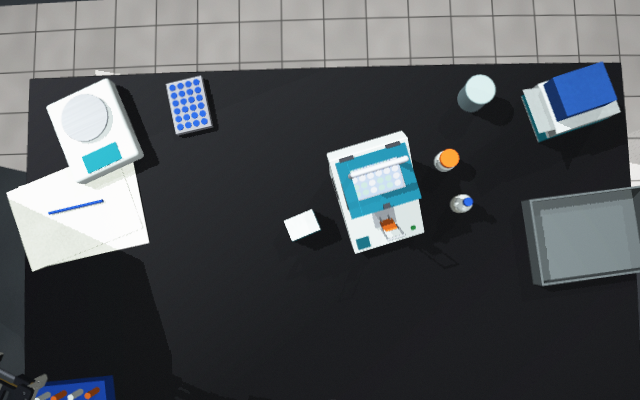

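The side view shows the reader around (345,265) with the lid open: handle at about (362,182), orange lever at (319,265). In the top view the reader spans (328–425,132–252), yawed by about 13°. Next I'll zoom in to get the corners.

```bash
python3 - <<'E'
import cv2,numpy as np
a=cv2.imread("pics/side0.png")[160:345,265:425];b=cv2.imread("pics/top0.png")[125:260,320:430]
a=cv2.resize(a,None,fx=2.5,fy=3.2432432,interpolation=3) if 0 else cv2.resize(a,None,fx=3.2,fy=3.2,interpolation=cv2.INTER_CUBIC)
cv2.imwrite("pics/a.png",a)
b=cv2.resize(b,None,fx=4.4,fy=4.4,interpolation=cv2.INTER_CUBIC);cv2.imwrite("pics/b.png",b);print(a.shape,b.shape)
E
```

```text
(592, 512, 3) (594, 484, 3)
```

View pics/a.png

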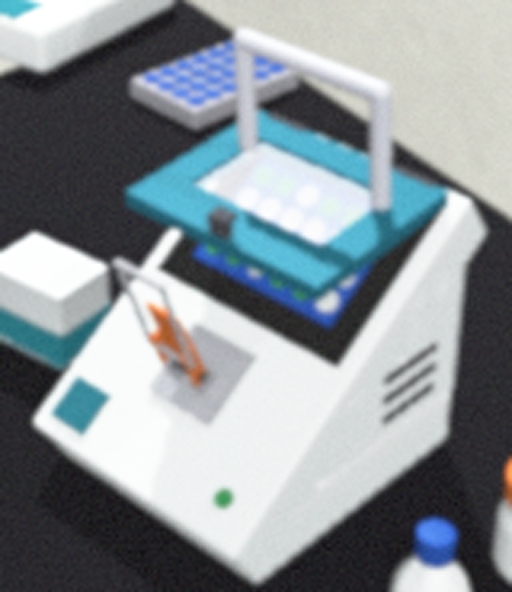

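View pics/b.png

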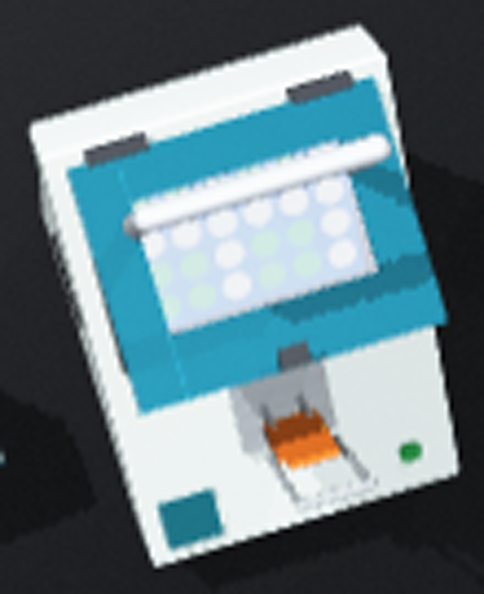

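The crops show these points (crop px):

| Feature | Top crop | Side crop |
|---|---|---|
| Handle middle | (260,186) | (313,62) |
| Loop bar middle | (338,497) | (142,275) |
| Hook | (295,356) | (222,222) |
| Front corners | (155,565), (458,470) | (35,420) |

I'll fit the reader pose and joint angles to these points.

```bash
cat >h.py <<'E'
import numpy as np,cv2
from scipy.optimize import least_squares
from scipy.spatial.transform import Rotation as Ro
from cell import arm,imaging
A=np.deg2rad(35);ex=np.array([np.cos(A),0,np.sin(A)]);ez=np.array([-np.sin(A),0,np.cos(A)]);ey=np.array([0,1.,0])
P0=np.array([0,0,75*np.sin(A)+35])+20*ez
def deck(x,y,z):return P0+x*ex+y*ey+z*ez          # mm, pivot frame -> reader
def lid(a,s,y,h):                                 # s from hinge down the lid, h off underside
    return deck(165-s*np.cos(a)+h*np.sin(a)*1.0, y, -20+s*np.sin(a)+h*np.cos(a))
def lever(l,s,h):                                 # s toward end, h off pivot on press face side
    return np.array([-s*np.cos(l)+h*np.sin(l), s*np.sin(l)+h*np.cos(l)])
def bar(l,p):                                     # p=loop angle
    q=lever(l,18,-4);e=p-l;return q+70*np.array([np.cos(e),np.sin(e)])
def world(p,pose):
    c,s=np.cos(pose[2]),np.sin(pose[2]);return np.array([pose[0]*1e3+c*p[0]-s*p[1],pose[1]*1e3+s*p[0]+c*p[1],p[2]])/1e3
def proj(c,X):return cv2.projectPoints(np.atleast_2d(X),cv2.Rodrigues(c["R"])[0],c["t"],np.array([[c["fx"],0,c["cx"]],[0,c["fy"],c["cy"]],[0,0,1]]),c["distortion"])[0].reshape(-1,2)
def ray(c,uv):
    K=np.array([[c["fx"],0,c["cx"]],[0,c["fy"],c["cy"]],[0,0,1]])
    d=cv2.undistortPoints(np.array([[uv]],float),K,c["distortion"])[0,0];d=c["R"].T@np.r_[d,1]
    return -c["R"].T@c["t"],d/np.linalg.norm(d)
def tri(ca,ua,cb,ub):
    (o,d),(p,e)=ray(ca,ua),ray(cb,ub);k=np.linalg.lstsq(np.c_[d,-e],p-o,rcond=None)[0]
    a,b=o+k[0]*d,p+k[1]*e;return (a+b)/2,np.linalg.norm(a-b)
def todeck(X,pose):                               # world m -> pivot frame mm
    c,s=np.cos(pose[2]),np.sin(pose[2]);d=X*1e3-np.r_[pose[0]*1e3,pose[1]*1e3,0]
    r=np.array([c*d[0]+s*d[1],-s*d[0]+c*d[1],d[2]])-P0;return np.array([r@ex,r@ey,r@ez])
E
python3 - <<'E'
from h import *
S=lambda u,v:np.array([265+u/3.2,160+v/3.2]);T=lambda u,v:np.array([320+u/4.4,125+v/4.4])
cs,ct=imaging.camera("side"),imaging.camera("top")
obs=[(ct,T(155,565),lambda a:deck(-75,85,-20)),(ct,T(458,470),lambda a:deck(-75,-85,-20)),(cs,S(35,420),lambda a:deck(-75,85,-20)),
(ct,T(140,412),lambda a:lid(a,120,75,10)),(ct,T(445,325),lambda a:lid(a,120,-75,10)),
(cs,S(127,190),lambda a:lid(a,120,75,10)),(cs,S(320,272),lambda a:lid(a,120,-75,10)),(ct,T(260,186),lambda a:lid(a,35,0,85)),(cs,S(313,62),lambda a:lid(a,35,0,85))]
f=lambda v:np.concatenate([proj(c,world(g(v[3]),v))[0]-o for c,o,g in obs])
r=least_squares(f,[.6,-.1,-.2,.6],loss='soft_l1');print(r.x);print(r.fun.reshape(-1,2).round(1))
pose=r.x[:3];np.save("pose.npy",r.x)
B,e=tri(cs,S(142,275),ct,T(338,497));print("bar",todeck(B,pose),e)
H,e=tri(cs,S(313,62),ct,T(260,186));print("handle",H,todeck(H,pose),e,world(lid(r.x[3],35,0,85),pose))
b=todeck(B,pose)[[0,2]]
q=least_squares(lambda v:np.r_[bar(*v)-b,(v-[1.8,3.05])*20],[1.8,3.05]);print("lever,loop",q.x,bar(*q.x),lever(q.x[0],52,5))
print(proj(cs,world(deck(175,-85,-20),pose)),S(460,190),proj(ct,world(deck(175,85,-20),pose)),T(30,127))
E
```

```text
[ 0.57338844 -0.12852539  0.27651336  0.52298559]
[[ 0.  -0.4]
 [ 0.8 -0.5]
 [-2.1 -0.6]
 [ 0.3 -0.6]
 [ 0.6 -2.4]
 [-1.  -0.7]
 [-1.4  3.7]
 [ 0.4 -2.1]
 [-1.7 -0.1]]
bar [14.94534104 -1.61705146 86.97302532] 0.005523807939357081
handle [ 0.66182294 -0.10410922  0.25403832] [176.11066618  -0.65421859  71.56682815] 0.006873099684716934 [ 0.66269692 -0.10318115  0.25425851]
lever,loop [1.75019308 3.09278534] [15.11203944 86.61006926] [14.19843183 50.27329841]
[[411.62959598 220.71989713]] [408.75  219.375] [[328.94096467 159.59487875]] [326.81818182 153.86363636]
```

```bash
cat >>h.py <<'E'
pose=np.load("pose.npy")[:3] if __import__("os").path.exists("pose.npy") else None
def Rt(sgn,tilt=A):   # tool tilted, z into the deck for tilt=A; sgn picks the half turn
    c,s=np.cos(pose[2]),np.sin(pose[2]);M=np.array([[c,-s,0],[s,c,0],[0,0,1.]])
    z=np.array([np.sin(tilt),0,-np.cos(tilt)]);y=np.array([0,sgn,0.]);return M@np.c_[np.cross(y,z),y,z]
def now():
    s=arm.read_state();return s,s["tool_pos"],Ro.from_rotvec(s["tool_rot"])
def rows(target,Rg,n,start=None):
    s,p,R=now();p,R=start or (p,R);d=(R.inv()*Ro.from_matrix(Rg)).as_rotvec()/n;dp=(target-p)*1e3/n
    for k in range(n):print((R.inv().apply(dp)).round(1).tolist(),np.rad2deg(d).round(2).tolist());R=R*Ro.from_rotvec(d)
def where():
    s,p,R=now();print("deck",todeck(p,pose).round(1),"t",s["time_s"],"F",s["ft_force"].round(1),"open",round(s["opening"],2))
def go(x,y,z,sgn,n=1,tilt=A):where();rows(world(deck(x,y,z),pose),Rt(sgn,tilt),n)
E
python3 - <<'E'
from h import *
for sg in(1,-1):print(sg);print(world(deck(197,0,130),pose));go(197,0,130,sg,12)
E
```

```text
1
[ 0.64586313 -0.1079583   0.3138856 ]
deck [ 16.9 792.7 139.3] t 0.2 F [-0.2 -1.  -0.4] open 1.0
[-52.6, -41.9, -7.9] [-1.04, -2.79, -3.27]
[-50.5, -44.7, -6.2] [-1.04, -2.79, -3.27]
[-48.1, -47.4, -4.6] [-1.04, -2.79, -3.27]
[-45.6, -50.0, -3.2] [-1.04, -2.79, -3.27]
[-42.8, -52.5, -2.0] [-1.04, -2.79, -3.27]
[-39.8, -54.8, -1.0] [-1.04, -2.79, -3.27]
[-36.6, -57.0, -0.1] [-1.04, -2.79, -3.27]
[-33.3, -59.0, 0.5] [-1.04, -2.79, -3.27]
[-29.8, -60.8, 1.0] [-1.04, -2.79, -3.27]
[-26.2, -62.5, 1.2] [-1.04, -2.79, -3.27]
[-22.5, -63.9, 1.3] [-1.04, -2.79, -3.27]
[-18.8, -65.1, 1.1] [-1.04, -2.79, -3.27]
-1
[ 0.64586313 -0.1079583   0.3138856 ]
deck [ 16.9 792.7 139.3] t 0.2 F [-0.2 -1.  -0.4] open 1.0
[-52.6, -41.9, -7.9] [-3.52, 1.31, 11.17]
[-59.5, -30.3, -11.5] [-3.52, 1.31, 11.17]
[-63.9, -17.5, -14.3] [-3.52, 1.31, 11.17]
[-65.6, -3.9, -16.5] [-3.52, 1.31, 11.17]
[-64.6, 9.9, -17.8] [-3.52, 1.31, 11.17]
[-61.0, 23.3, -18.2] [-3.52, 1.31, 11.17]
[-54.8, 35.7, -17.7] [-3.52, 1.31, 11.17]
[-46.3, 46.7, -16.3] [-3.52, 1.31, 11.17]
[-36.0, 55.7, -14.1] [-3.52, 1.31, 11.17]
[-24.1, 62.3, -11.1] [-3.52, 1.31, 11.17]
[-11.3, 66.4, -7.6] [-3.52, 1.31, 11.17]
[1.9, 67.6, -3.5] [-3.52, 1.31, 11.17]
```

{"api": "step_arm", "payload": {"motion": [[[-35,-28,-25,-1.0,-2.8,-3.3,1],[-35,-30,-25,-1.0,-2.8,-3.3,1],[-33,-32,-25,-1.0,-2.8,-3.3,1],[-30,-34,-25,-1.0,-2.8,-3.3,1],[-30,-36,-25,-1.0,-2.8,-3.3,1]]]}}

```text
time_s: 0.82
tool_pos: [0.3746, 0.4084, 0.3545]
tool_rot: [0.202, 2.876, 0.047]
ft_force: [1.0, -0.0, 0.7]
opening: 0.513
grasp_force: 0.0
```

```bash
python3 -c "
from h import *
print(now()[1],now()[0]['joints']);go(197,0,160,1,10)"
```

```text
[0.3746291  0.4084184  0.35450378] [ 0.88618262 -0.26714004  1.60226968 -0.19144369  1.62768083 -0.57265832]
deck [122.  570.8 232.1] t 0.825 F [ 1.  -0.   0.7] open 0.51
[-31.3, -48.3, 7.3] [-0.73, -1.95, -2.26]
[-29.2, -49.6, 7.7] [-0.73, -1.95, -2.26]
[-26.9, -50.8, 8.1] [-0.73, -1.95, -2.26]
[-24.6, -51.9, 8.3] [-0.73, -1.95, -2.26]
[-22.2, -52.9, 8.4] [-0.73, -1.95, -2.26]
[-19.9, -53.9, 8.4] [-0.73, -1.95, -2.26]
[-17.4, -54.7, 8.4] [-0.73, -1.95, -2.26]
[-15.0, -55.5, 8.2] [-0.73, -1.95, -2.26]
[-12.5, -56.1, 8.0] [-0.73, -1.95, -2.26]
[-10.0, -56.6, 7.6] [-0.73, -1.95, -2.26]
```

{"api": "step_arm", "payload": {"motion": [[[-31,-48,7,-0.7,-2.0,-2.3,1],[-29,-50,7,-0.7,-2.0,-2.3,1],[-27,-51,7,-0.7,-2.0,-2.3,1],[-25,-52,7,-0.7,-2.0,-2.3,1],[-22,-53,7,-0.7,-2.0,-2.3,1]]]}}

```text
time_s: 1.45
tool_pos: [0.4997, 0.1467, 0.3506]
tool_rot: [-0.09, 2.701, 0.076]
ft_force: [1.3, -0.2, -0.4]
opening: 0.014
grasp_force: 0.0
```

```bash
python3 -c "
from h import *
print(now()[1]);go(197,0,150,1,5)"
```

```text
[0.49974269 0.14670354 0.35061756]
deck [159.9 284.9 200.8] t 1.45 F [ 1.3 -0.2 -0.4] open 0.01
[-20.0, -53.6, 11.6] [-0.77, -1.9, -2.22]
[-17.5, -54.4, 11.5] [-0.77, -1.9, -2.22]
[-15.0, -55.2, 11.3] [-0.77, -1.9, -2.22]
[-12.5, -55.9, 11.0] [-0.77, -1.9, -2.22]
[-10.0, -56.5, 10.6] [-0.77, -1.9, -2.22]
```

{"api": "step_arm", "payload": {"motion": [[[-20,-54,11,-0.8,-1.9,-2.2,1],[-18,-54,11,-0.8,-1.9,-2.2,1],[-15,-55,11,-0.8,-1.9,-2.2,1],[-13,-56,11,-0.8,-1.9,-2.2,1],[-10,-57,11,-0.8,-1.9,-2.2,1]]]}}

```text
time_s: 2.08
tool_pos: [0.6349, -0.112, 0.331]
tool_rot: [-0.346, 2.511, 0.114]
ft_force: [0.6, 0.3, 0.4]
opening: 0.007
grasp_force: 0.0
```

```bash
python3 -c "
from h import *
go(197,0,58,1,3)
cs,ct=imaging.camera('side'),imaging.camera('top')
P=now()[1];print(proj(cs,P),proj(ct,P))
a=cs['pixels'][90:290,255:425,::-1];b=ct['pixels'][90:290,300:440,::-1]
o=np.hstack([a,b]);cv2.imwrite('pics/c.png',cv2.resize(o,None,fx=2.5,fy=2.5,interpolation=cv2.INTER_CUBIC))"
```

```text
deck [197.3  -0.9 150.7] t 2.075 F [0.6 0.3 0.4] open 0.01
[0.1, 0.3, 30.9] [0.04, 0.0, -0.05]
[0.1, 0.3, 30.9] [0.04, 0.0, -0.05]
[0.1, 0.3, 30.9] [0.04, 0.0, -0.05]
[[353.32882072 146.79889741]] [[390.82742642 174.34724654]]
```

View pics/c.png

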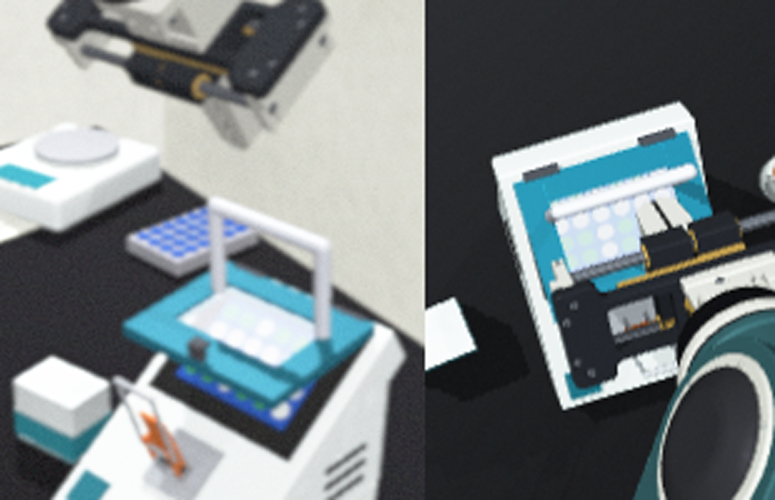

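The side view shows the shut fingertips at crop (245,140), which is where the TCP projects. The handle centre is at crop (268,225). I'll come down behind the bar.

{"api": "step_arm", "payload": {"motion": [[[5,1,31,0,0,0,1],[0,0,31,0,0,0,1],[0,0,28,0,0,0,1]]]}}

```text
time_s: 2.55
tool_pos: [0.6799, -0.095, 0.2533]
tool_rot: [-0.346, 2.513, 0.115]
ft_force: [0.3, 0.1, 0.2]
opening: 0.006
grasp_force: 0.0
```

```bash
python3 -c "
from h import *
where();go(150,0,52,1,5)"
```

```text
deck [192.    3.1  59.6] t 2.55 F [0.3 0.1 0.2] open 0.01
deck [192.    3.1  59.6] t 2.55 F [0.3 0.1 0.2] open 0.01
[8.4, -0.7, 1.5] [0.03, -0.02, -0.04]
[8.4, -0.7, 1.5] [0.03, -0.02, -0.04]
[8.4, -0.6, 1.5] [0.03, -0.02, -0.04]
[8.4, -0.6, 1.5] [0.03, -0.02, -0.04]
[8.4, -0.6, 1.5] [0.03, -0.02, -0.04]
```

{"api": "step_arm", "payload": {"motion": [[[8,-0.6,0,0,0,0,1],[8,-0.6,1,0,0,0,1],[8,-0.6,2,0,0,0,1],[8,-0.6,2,0,0,0,1]]]}}

```text
time_s: 3.05
tool_pos: [0.6574, -0.1047, 0.2324]
tool_rot: [-0.345, 2.512, 0.113]
ft_force: [-0.0, 0.1, 3.3]
opening: 0.003
grasp_force: 1.0
```

{"api": "step_arm", "payload": {"motion": [[[4,0,1,0,0,0,1],[4,0,1,0,0,0,1],[2,0,1,0,0,0,1]]]}}

```text
time_s: 3.42
tool_pos: [0.6515, -0.1062, 0.2235]
tool_rot: [-0.346, 2.513, 0.114]
ft_force: [0.3, -0.5, 2.2]
opening: 0.01
grasp_force: 0.9
```

```bash
python3 -c "
from h import *
where()
cs=imaging.camera('side');a=cs['pixels'][150:350,265:425,::-1]
cv2.imwrite('pics/d.png',cv2.resize(a,None,fx=3,fy=3,interpolation=cv2.INTER_CUBIC))"
```

```text
deck [150.    0.2  52.6] t 3.425 F [ 0.3 -0.5  2.2] open 0.01
```

View pics/d.png

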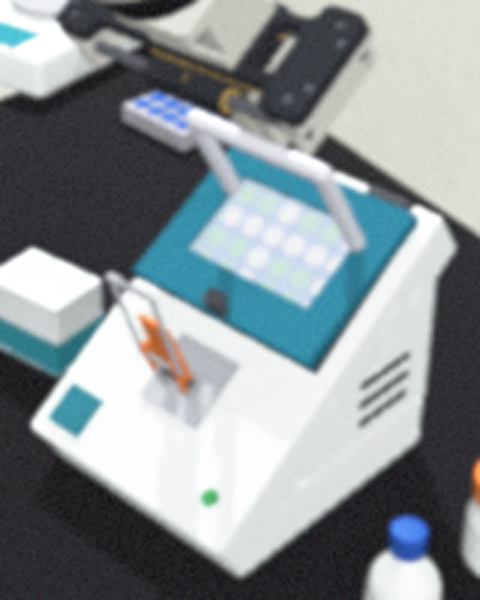

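The lid is nearly flat: its lower edge runs from crop (135,270) to (318,368) and the bar's middle is at (265,145). I'll push on until it meets the stop.

{"api": "step_arm", "payload": {"motion": [[[2.5,0,1,0,0,0,1],[2.5,0,1,0,0,0,1],[2,0,0.5,0,0,0,1]]]}}

```text
time_s: 3.85
tool_pos: [0.6475, -0.1072, 0.2175]
tool_rot: [-0.345, 2.512, 0.114]
ft_force: [9.4, 3.0, 5.4]
opening: 0.007
grasp_force: 6.1
```

{"api": "step_arm", "payload": {"motion": [[[2,0,1,0,0,0,1],[1,0,0,0,0,0,1]]]}}

```text
time_s: 4.1
tool_pos: [0.6473, -0.1073, 0.2175]
tool_rot: [-0.345, 2.507, 0.114]
ft_force: [24.0, 7.6, 6.5]
opening: 0.008
grasp_force: 12.1
```

```bash
python3 -c "
from h import *
where()"
```

```text
deck [143.    0.2  50.1] t 4.1 F [24.   7.6  6.5] open 0.01
```

{"api": "step_arm", "payload": {"motion": [[[-8,0,0,0,0,0,1],[-6,0,-10,0,0,0,1],[0,0,-35,0,0,0,1],[0,0,-35,0,0,0,1],[20,0,-20,0,0,0,1]]]}}

```text
time_s: 4.72
tool_pos: [0.5855, -0.1251, 0.2963]
tool_rot: [-0.347, 2.511, 0.113]
ft_force: [-0.2, -0.5, -0.0]
opening: 0.006
grasp_force: 0.0
```

{"api": "step_arm", "payload": {"motion": [[[40,0,0,0,0,0,1],[40,0,0,0,0,0,1],[40,0,0,0,0,0,1],[30,0,0,0,0,0,1],[0,0,0,0,0,0,1]]]}}

```text
time_s: 5.35
tool_pos: [0.4662, -0.1584, 0.2071]
tool_rot: [-0.343, 2.514, 0.114]
ft_force: [-0.1, 0.1, 0.9]
opening: 0.0
grasp_force: 0.0
```

```bash
python3 -c "
from h import *
go(-12,0,110,1,1)
cs,ct=imaging.camera('side'),imaging.camera('top')
a=cs['pixels'][150:350,265:425,::-1];b=ct['pixels'][125:260,320:430,::-1]
a=cv2.resize(a,None,fx=3,fy=3,interpolation=cv2.INTER_CUBIC)
cv2.imwrite('pics/e.png',a)"
```

```text
deck [-17.2   0.6 149.6] t 5.35 F [-0.1  0.1  0.9] open 0.0
[-5.3, -0.6, 39.5] [0.1, -0.14, -0.32]
```

View pics/e.png

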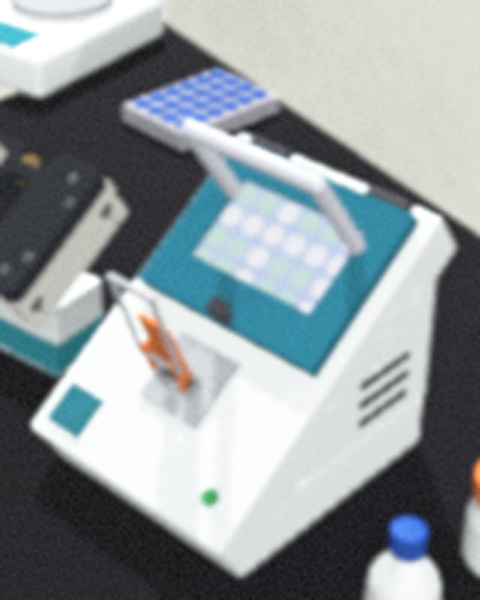

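The lid lies flat, with the hook at crop (218,308) and the loop still standing, its bar near (130,290). I'll go down in front of the loop and sweep it over.

{"api": "step_arm", "payload": {"motion": [[[0,0,36,0,0,0,1],[-4,0,36,0,0,0,1],[-8,0,0,0,0,0,1],[-8,0,0,0,0,0,1]]]}}

```text
time_s: 5.95
tool_pos: [0.5236, -0.142, 0.162]
tool_rot: [-0.347, 2.512, 0.114]
ft_force: [-0.3, 0.7, -0.1]
opening: 0.004
grasp_force: 0.1
```

```bash
python3 -c "
from h import *
where()
for e in np.arange(1.34,.1,-.15):print(round(e,2),(np.array([-.7,18.4])+70*np.array([np.cos(e),np.sin(e)])).round(0),end=' ')"
```

```text
deck [ 5.9  0.7 78.4] t 5.95 F [-0.3  0.7 -0.1] open 0.0
1.34 [15. 87.] 1.19 [25. 83.] 1.04 [35. 79.] 0.89 [43. 73.] 0.74 [51. 66.] 0.59 [57. 57.] 0.44 [63. 48.] 0.29 [66. 38.] 0.14 [69. 28.]
```

{"api": "step_arm", "payload": {"motion": [[[-9,0,0.5,0,0,0,1],[-10,0,4,0,0,0,1],[-9,0,5,0,0,0,1],[-9,0,3,0,0,0,1]]]}}

```text
time_s: 6.45
tool_pos: [0.5594, -0.1318, 0.1709]
tool_rot: [-0.346, 2.513, 0.115]
ft_force: [-0.4, -0.5, -1.0]
opening: 0.007
grasp_force: 0.0
```

```bash
python3 -c "
from h import *
where()
cs=imaging.camera('side');a=cs['pixels'][150:300,225:425,::-1]
cv2.imwrite('pics/f.png',cv2.resize(a,None,fx=3.5,fy=3.5,interpolation=cv2.INTER_CUBIC))"
```

```text
deck [41.6  0.7 64.3] t 6.45 F [-0.4 -0.5 -1. ] open 0.01
```

View pics/f.png

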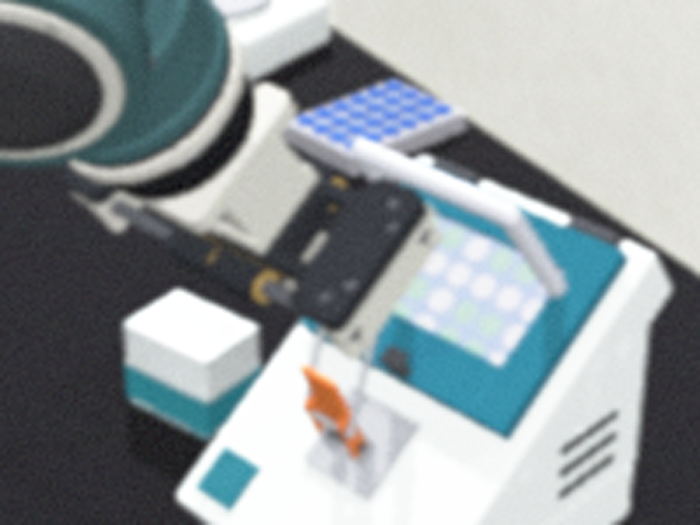

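The loop is swinging along with the fingertips: its rods rise from the lever to about (320,335) and (365,365). I'll continue over and down.

{"api": "step_arm", "payload": {"motion": [[[-8,0,5,0,0,0,1],[-7,0,8,0,0,0,1],[-4,0,10,0,0,0,1],[-3,0,9,0,0,0,1],[0,0,0,0,0,0,1]]]}}

```text
time_s: 7.12
tool_pos: [0.594, -0.1217, 0.1564]
tool_rot: [-0.346, 2.514, 0.116]
ft_force: [-0.5, 0.1, -0.3]
opening: 0.006
grasp_force: 0.0
```

```bash
python3 -c "
from h import *
where()"
```

```text
deck [62.7  0.9 31.7] t 7.125 F [-0.5  0.1 -0.3] open 0.01
```

{"api": "step_arm", "payload": {"motion": [[[0,0,-30,0,0,0,1],[0,0,-40,0,0,0,1],[20,0,-30,0,0,0,1],[0,0,0,0,0,0,1]]]}}

```text
time_s: 7.62
tool_pos: [0.5223, -0.1432, 0.2298]
tool_rot: [-0.344, 2.511, 0.111]
ft_force: [0.2, -0.7, -0.9]
opening: 0.004
grasp_force: 0.0
```

```bash
python3 -c "
from h import *
where()
cs=imaging.camera('side');a=cs['pixels'][200:300,280:400,::-1]
print(proj(cs,np.array([world(deck(64.5,y,-7.5),pose) for y in(-17,17)])),proj(cs,world(deck(14,0,50),pose)),proj(cs,world(deck(54,0,3),pose)))
cv2.imwrite('pics/g.png',cv2.resize(a,None,fx=5,fy=5,interpolation=cv2.INTER_CUBIC))"
```

```text
deck [ 43.5  -0.2 134.8] t 7.625 F [ 0.2 -0.7 -0.9] open 0.0
[[349.46431943 250.9884784 ]
 [336.27724642 244.15540932]] [[315.50527706 255.53401378]] [[337.67751738 249.46400205]]
```

View pics/g.png

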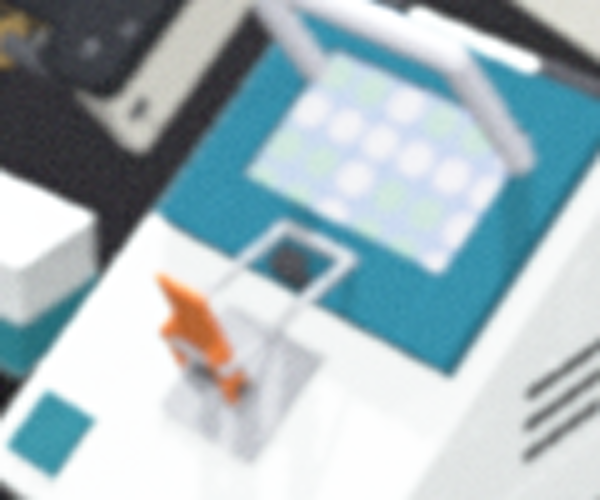

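The bar lies behind the hook: its ends are at crop (285,222) and (352,260), and the hook at (290,262) is inside the loop. The lever still stands. Next I'll press it down from the lid side.

{"api": "step_arm", "payload": {"motion": [[[4,0,40,0,0,0,1],[3,0,40,0,0,0,1],[0,0,17,0,0,0,1],[8,0,0,0,0,0,1],[8,0,0,0,0,0,1]]]}}

```text
time_s: 8.3
tool_pos: [0.558, -0.1323, 0.1361]
tool_rot: [-0.346, 2.512, 0.114]
ft_force: [0.0, 0.7, 1.3]
opening: 0.003
grasp_force: 0.6
```

```bash
python3 -c "
from h import *
where();go(5,0,43,1,2)"
```

```text
deck [20.3  0.6 36.6] t 8.3 F [0.  0.7 1.3] open 0.0
deck [20.3  0.6 36.6] t 8.3 F [0.  0.7 1.3] open 0.0
[7.7, -0.3, -3.2] [0.05, -0.03, -0.1]
[7.7, -0.3, -3.2] [0.05, -0.03, -0.1]
```

{"api": "step_arm", "payload": {"motion": [[[8,0,-3,0,0,0,1],[8,0,-4,0,0,0,1],[8,0,1,0,0,0,1],[8,0,3,0,0,0,1],[7,0,4,0,0,0,1]]]}}

```text
time_s: 8.93
tool_pos: [0.5278, -0.1407, 0.1118]
tool_rot: [-0.345, 2.512, 0.114]
ft_force: [3.0, 0.3, 2.1]
opening: 0.002
grasp_force: 1.4
```

```bash
python3 -c "
from h import *
where()
cs=imaging.camera('side');a=cs['pixels'][180:320,260:400,::-1]
cv2.imwrite('pics/i.png',cv2.resize(a,None,fx=4,fy=4,interpolation=cv2.INTER_CUBIC))"
```

```text
deck [-19.2   0.7  34.7] t 8.925 F [3.  0.3 2.1] open 0.0
```

View pics/i.png

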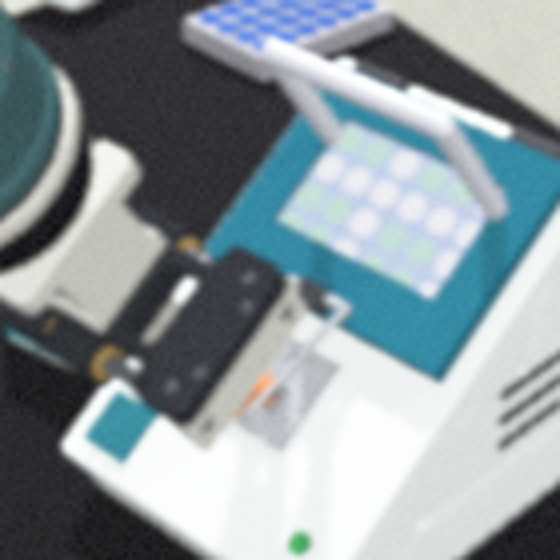

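The bar's visible end, near (340,310), is still behind the hook at (322,300), and the lever has swung under the fingers. I'll press on to home.

{"api": "step_arm", "payload": {"motion": [[[6,0,6,0,0,0,1],[5,0,7,0,0,0,1],[4,0,8,0,0,0,1],[3,0,6,0,0,0,1],[0,0,2,0,0,0,1]]]}}

```text
time_s: 9.6
tool_pos: [0.5292, -0.1397, 0.0772]
tool_rot: [-0.347, 2.515, 0.115]
ft_force: [-28.8, -3.4, 16.6]
opening: -0.0
grasp_force: 15.3
```

```bash
python3 -c "
from h import *
where()"
```

```text
deck [-37.8   1.3   5.5] t 9.6 F [-28.8  -3.4  16.6] open -0.0
```

{"api": "step_arm", "payload": {"motion": [[[0,0,-5,0,0,0,1],[0,0,-30,0,0,0,1],[10,0,-40,0,0,0,1],[30,0,-40,0,0,0,1],[30,0,-40,0,0,0,1]]]}}

```text
time_s: 10.22
tool_pos: [0.3881, -0.1795, 0.1657]
tool_rot: [-0.348, 2.512, 0.114]
ft_force: [-0.0, -0.5, 0.2]
opening: 0.011
grasp_force: 0.0
```

```bash
python3 -c "
from h import *
where()
cs=imaging.camera('side');a=cs['pixels'][150:390,265:455,::-1]
cv2.imwrite('pics/j.png',cv2.resize(a,None,fx=2.5,fy=2.5,interpolation=cv2.INTER_CUBIC))"
```

```text
deck [-107.1    1.6  162.1] t 10.225 F [-0.  -0.5  0.2] open 0.01
```

View pics/j.png

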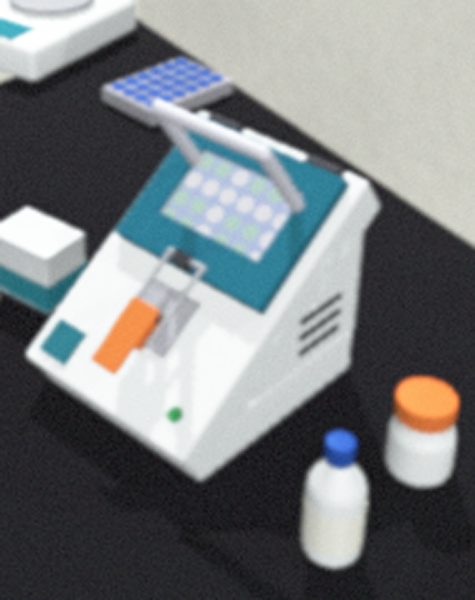

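The lever lies flat down the slope, from (145,310) to (107,360). The loop is hooked at (187,258), the lid is flat, and the bystanders are standing. I'm handing the job in.

```bash
python3 -c "
from cell import order
print(order.close_job())"
```

```text
the job is handed in; nothing more can be done
None
```

The job is handed in: the lid is shut, the loop is behind the hook and the lever lies fully home at about 10 s on the robot's clock; the jar, bottle and kit box are still standing, and the verdict was not shown.

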